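Shut off the vacuum and close the filter housing

ROBOT

A 6-joint arm with a two-finger parallel gripper is mounted at the origin on the work surface. World frame = base frame: x ahead of the robot, y to its left, z up, the work surface at z = 0. Lengths are in m, angles in rad, forces in N, time in s.
With the tool pointing down it reaches from about 0.375 to 0.9 m from the base axis. Payload 3.1 kg.
Tool frame: the origin (TCP) lies between the finger pads; the fingertips stand 8 mm ahead of it and the grasp point (between the pads) lies 11 mm behind it; z points along the fingers, y is the line along which they close (so a half turn about z gives the same grasp; the last joint's range is limited). The gripper opens to 87 mm and grips with 3 to 60 N. Pads are 19 mm wide; open, the fingers measure 117 mm over their backs; the gripper's body (75 mm by 190 mm) begins 51 mm behind the grasp point.
Start: joints at [1.073, 0.527, 1.433, -0, 1.181, -0.178], TCP at [0.196, 0.593, 0.231] pointing down, gripper open.
Joint ranges: [-3.08, 3.08], [-0.75, 2.2], [0.22, 2.44], [-1.43, 4.57], [0, 2.65], [-2.85, 2.85]. Speed limits (rad/s): [2.79, 2.79, 3.14, 3.14, 3.14, 3.14].

INTERFACE

Orientations are given as a unit quaternion [x, y, z, w].
In Python, from rig import robot, vision, job gives the robot as it stands.
- The arm moves only by the shell command python3 -m handwheel 'ROWS' [OPENING] [FORCE]. ROWS is JSON, a list of rows, each a list of 4 numbers: the shift along the tool's x, y, z as a fraction of full scale, then the turn about the tool's z as a fraction of full scale. A call has 1 to 20 rows; each row is the pose to reach, as a shift and turn from the pose commanded when the call began, along the tool's axes at that moment, turning the shorter way round; what a row does not reach only later rows make up. Full scale, the value 1, is 300 mm for a shift and 2 pi rad for a turn. A row lasts 1/12 s, in which the tool goes at most 41.7 mm and 7.16 degrees, less where a joint would pass 70% of its speed; a pose out of reach is approached as far as the arm can. A call with a number of a shift or a turn outside -1 to 1 is refused whole. A call with a gripper value outside its range is refused whole. OPENING is the opening in per cent of the stroke, from 0 (shut) to 100 (fully open), set as the call begins (- or left out, the last holds). The fingers move at their own pace and stop on an object; FORCE is the grip in N (left out, the last holds). Time passes only in rows, so rows that repeat a pose let the fingers close. It gives the time, the measured TCP pose, the force, the opening and the grip force at its end, in the units of the state.
- robot.get_obs(): the state, without advancing time (a new reading comes with each control period).
- vision.camera(name): name is "scene" or "top" or "wrist"; returns a dict with "frame" (480x640x3 uint8, red, green, blue), "K" (3x3 intrinsics, pixels), "cam_to_world" (4x4, takes a point from camera to world coordinates); the wrist camera has in their place "hand_eye" (4x4, takes a point from camera to tool coordinates, whose origin is the TCP and whose axes are the flange's). Camera axes: x right, y down, z forward; pixel columns grow to the right and rows downward; lengths in m; the calibration is good to about 2 mm. A picture is of the moment at which its call begins: read the wrist's pose just before it. There is no depth.
- job.hand_in(): hands the job in; it is judged then, once.
Trained networks look in the newest picture that a camera, given by its name, has taken for a name from the list of things; names that differ only in an ending like _2 or _b are one class to them, and where a whole thing is asked for, a point or a joint stands for the part that bears it (a point fixed in the world has none). Each returns a list of dicts, best first, with "conf" (0 to 1); they miss things now and then, are a little off and sometimes report something else, mostly with a low value. They report only what shows in the picture. A call takes as long as a camera call. They do not tell look-alikes from the thing itself.
- vision.look_for(camera, label): "point" ([row, column] in pixels, amid what is visible of it).
- vision.outline_of(camera, label): "mask" (480x640 bool, what is visible of it) and "point" ([row, column] in pixels, amid what is visible of it).
The state is a dict: "time": time; "q": joint angles; "joint_velocities": joint speeds; "joint_torque": joint torques, N m; "position": TCP position; "tool_rot": TCP orientation; "ft_force": force on the tool from outside, world axes, zero at the start; "moment": the same for the moment, N m; "grip_width": finger opening in m; "grip_force": force on a finger pad.
Only numpy, scipy, OpenCV 4.12 (cv2) and the standard library are available. Lean on these libraries where they do the work, as an engineer would, in place of code of your own. Each camera call takes 0.05 s, during which the arm holds its last target. There are 200 camera calls.

TASK

Turn the vacuum knob on the regulator unit fully anticlockwise to its off stop. Then set the loose upper half of the filter housing onto the two dowels of the fixed lower half, thick dowel in the large hole and thin dowel in the small one, press it down against the sprung disc until the two flanges are flush, and finish while still holding it pressed together. Leave the beaker, the flask and the bottle where they stand.

Things in the scene. Friction and masses are not known exactly. Their poses are not given: they have to be found in the camera images.
- vacuum (a joint): Vacuum knob on top of the regulator unit, turning about the vertical. 0 = fully anticlockwise (seen from above), the off stop; the value grows to 2 rad clockwise. It starts between 0.6 and 1.35 rad and stays where it is left (friction about 0.04 N m).
- vacuum_grip (a point): Grip point of the vacuum knob, on its axis, 97 mm above the bench. Grey upright bar, 46 (x, turns with it) x 14 (y) x 32 mm, top 104 mm above the bench, on a disc 48 mm wide whose top is 74 mm up; grip it across y. White mark on the bar's -x end; at the off stop the bar lies along the regulator's x axis, mark to its -x side.
- regulator: Regulator unit: fixed low white box, 170 (x) x 130 (y) x 60 mm high, the knob on its top, its two hose nozzles on the +x side. Origin at the centre of its underside, z up. It may stand in any of three places on the bench, turned by up to 0.35 rad.
- lower_top (a point): Fixed lower half of the filter housing (grey metal): this point is the centre of its flange's top face, 55 mm above the bench. The flange is 150 (x) x 80 (y) mm and is flat; its x axis points from the thick dowel to the thin dowel, z up. It may stand in any of three places, turned by up to 0.35 rad.
- dowel_thick (a point): Foot of the thick dowel, on the lower flange's top face, 55 mm to -x of its centre. The dowel is 14 mm in diameter and stands 26 mm above the flange, its top 7 mm tapering to 8 mm.
- dowel_thin (a point): Foot of the thin dowel, on the lower flange's top face, 55 mm to +x of its centre. 8 mm in diameter, 26 mm high, its top 7 mm tapering to 2 mm.
- disc (a joint): Sprung support disc, 58 mm wide, in the middle of the lower flange. 0 = up, its top 6 mm above the flange; 0.006 m = level with the flange (flanges flush). 5 N starts it moving, about 11 N in all presses it level (1 N per mm); the upper half's weight alone does not move it, so unpressed the upper half stands 6 mm high.
- upper_grip (a point): Centre of the grip bar of the loose upper half (grey metal, about 0.32 kg, flat on the bench), 44 mm above its underside, mid-part. Bar 56 (x) x 22 (y) x 44 mm high, top 66 mm above the underside; grip it across y. Under it a round dome (66 mm wide, top 22 mm up) and the flange, 150 x 80 x 12 mm. x points from large to small hole, z up. Starts within 0.8 rad of the right way round.
- hole_thick (a point): Centre of the large hole (17 mm in diameter, through the flange), on the upper half's underside, 55 mm to -x of its middle.
- hole_thin (a point): Centre of the small hole (11 mm in diameter, through the flange), on the upper half's underside, 55 mm to +x of its middle.
- beaker_mid (a point): Bystander: glass beaker, 76 mm wide, 100 mm high; point half-way up.
- flask_mid (a point): Bystander: conical glass flask, 80 mm wide at its foot, 118 mm high; point half-way up.
- bottle_mid (a point): Bystander: brown glass jar with white cap, 60 mm wide, 110 mm high; point half-way up.
Not all that is in view belongs to the job. Leave any purple or red look-alike of the part that bears upper_grip alone. What is shaped like the regulator but yellow is not meant.

How it is judged:
On the way, in this order (a step that is already met when the one before it is completed fails the run):
1. the vacuum knob is at its off stop, with the housing still open (value of joint vacuum below 0.07 rad and distance between hole_thick and dowel_thick above 0.05 m), for 0.2 s.
2. the upper half sits on both dowels, each in its own hole (horizontal distance between hole_thick and dowel_thick below 0.004 m and horizontal distance between hole_thin and dowel_thin below 0.004 m and z of each of hole_thick, hole_thin in the frame of lower_top below 0.016 m), for 0.1 s.
At the end, for the whole second after the job is handed in: Knob within 0.07 rad of its off stop; each hole on its own dowel (within 4 mm, as far as the holes allow), flanges closed to within 1.8 mm at both dowels, sprung disc pressed down more than 4.2 mm, and the robot still holding it so through the last second (value of joint vacuum below 0.07 rad and horizontal distance between hole_thick and dowel_thick below 0.004 m and horizontal distance between hole_thin and dowel_thin below 0.004 m and z of each of hole_thick, hole_thin in the frame of lower_top below 0.0018 m and value of joint disc above 0.0042 m and contact force between any of the fingers, the arm and upper above 2 N); the arm keeps its last pose, push and grip.
It fails at once if the beaker, flask or bottle is shifted by more than 25 mm or knocked over (distance of any of beaker_mid, flask_mid, bottle_mid from where it was at the start of the episode above 0.025 m).
It also fails if it takes over 61 s, if anything falls off the work surface, if the arm or the gripper's body presses on something with over 40 N, if the wrist force passes 120 N, or if a joint passes its speed limit or range.

## Working session

There is one attempt and no reset: what is moved stays moved. The work goes in short steps, Python scripts to look and compute and a shell command to move; the robot and the scene stay as the last step left them, time stands still between calls to the robot, and variables do not carry over. Pictures are saved under pics/ and viewed, at most 10 in all, crops included, and the job is handed in when it is done.

```bash
mkdir -p pics; ls; cat > h.py <<'E'
import numpy as np, cv2
from rig import robot, vision, job
from scipy.spatial.transform import Rotation as R
def cam(n):
    o=robot.get_obs(); c=vision.camera(n)
    if n=="wrist":
        T=np.eye(4);T[:3,:3]=R.from_quat(o["tool_rot"]).as_matrix();T[:3,3]=o["position"]
        c["cam_to_world"]=T@np.array(c["hand_eye"])
    return c
def save(c,f): cv2.imwrite(f,cv2.cvtColor(c["frame"],cv2.COLOR_RGB2BGR))
def px2w(c,rc,z):
    T=np.array(c["cam_to_world"]);d=T[:3,:3]@np.linalg.inv(c["K"])@np.array([rc[1],rc[0],1.]);o=T[:3,3]
    return o+d*(z-o[2])/d[2]
def w2px(c,p):
    T=np.linalg.inv(np.array(c["cam_to_world"]));q=np.array(c["K"])@(T[:3,:3]@np.array(p)+T[:3,3]);return q[1]/q[2],q[0]/q[2]
E
python3 - <<'E'
from h import *
Z=dict(vacuum_grip=.097,regulator=.06,lower_top=.055,dowel_thick=.055,dowel_thin=.055,upper_grip=.044,hole_thick=.012,hole_thin=.012,beaker_mid=.05,flask_mid=.059,bottle_mid=.055,disc=.06)
for n in("top","scene"):
    c=cam(n);save(c,f"pics/{n}.png")
    print(n,np.round(c["cam_to_world"],2).tolist())
    for k,z in Z.items():
        print(k,[(round(d["conf"],2),np.round(d["point"]).astype(int).tolist(),np.round(px2w(c,d["point"],z)[:2],3).tolist()) for d in vision.look_for(n,k)])
o=robot.get_obs();print(o["time"],o["tool_rot"],o["position"],o["grip_width"])
E
```

```text
pics
top [[-0.01, -1.0, 0.05, 0.44], [-1.0, 0.01, 0.02, 0.05], [-0.02, -0.05, -1.0, 1.23], [0.0, 0.0, 0.0, 1.0]]
vacuum_grip [(0.85, [357, 500], [0.238, -0.331]), (0.72, [256, 462], [0.477, -0.247])]
regulator [(0.67, [259, 454], [0.473, -0.239]), (0.57, [360, 494], [0.225, -0.328])]
lower_top [(0.85, [216, 360], [0.585, -0.007])]
dowel_thick [(0.75, [215, 359], [0.587, -0.005]), (0.63, [145, 301], [0.768, 0.139])]
dowel_thin [(0.98, [219, 361], [0.576, -0.01]), (0.54, [256, 259], [0.486, 0.248])]
upper_grip [(0.9, [259, 196], [0.482, 0.409]), (0.8, [339, 242], [0.278, 0.294]), (0.7, [257, 258], [0.486, 0.253])]
hole_thick [(0.96, [336, 247], [0.281, 0.288]), (0.93, [258, 195], [0.487, 0.422]), (0.85, [256, 255], [0.488, 0.265]), (0.61, [196, 181], [0.65, 0.46])]
hole_thin [(0.93, [257, 257], [0.487, 0.26]), (0.93, [258, 195], [0.484, 0.423]), (0.64, [338, 241], [0.277, 0.302])]
beaker_mid [(0.6, [146, 308], [0.766, 0.122])]
flask_mid [(0.88, [143, 412], [0.766, -0.141])]
bottle_mid [(0.65, [195, 181], [0.645, 0.446])]
disc [(0.72, [256, 258], [0.487, 0.248]), (0.58, [215, 360], [0.5
[... 439 characters left out ...]
upper_grip [(0.93, [344, 418], [0.511, 0.455]), (0.81, [293, 429], [0.336, 0.327]), (0.76, [310, 369], [0.518, 0.288]), (0.65, [212, 273], [0.42, -0.33])]
hole_thick [(0.9, [312, 373], [0.486, 0.271]), (0.77, [288, 435], [0.266, 0.293]), (0.57, [345, 414], [0.494, 0.429])]
hole_thin [(0.87, [340, 417], [0.474, 0.423]), (0.86, [306, 370], [0.475, 0.245]), (0.56, [290, 437], [0.273, 0.303])]
beaker_mid [(0.7, [310, 262], [0.747, 0.128])]
flask_mid []
bottle_mid [(0.84, [356, 377], [0.627, 0.438]), (0.68, [272, 286], [0.603, 0.024])]
disc [(0.69, [264, 285], [0.587, -0.003])]
1.3 [1.58727998e-01 9.87322350e-01 1.46279041e-05 1.74411400e-05] [0.19586788 0.59352657 0.23054627] 0.08692216802696716
```

View pics/top.png

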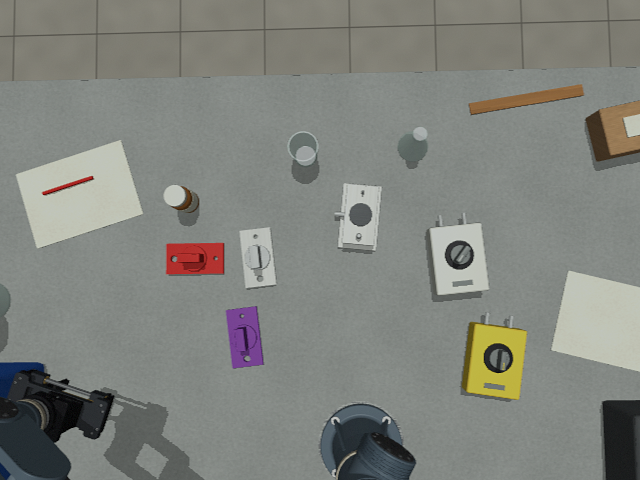

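View pics/scene.png

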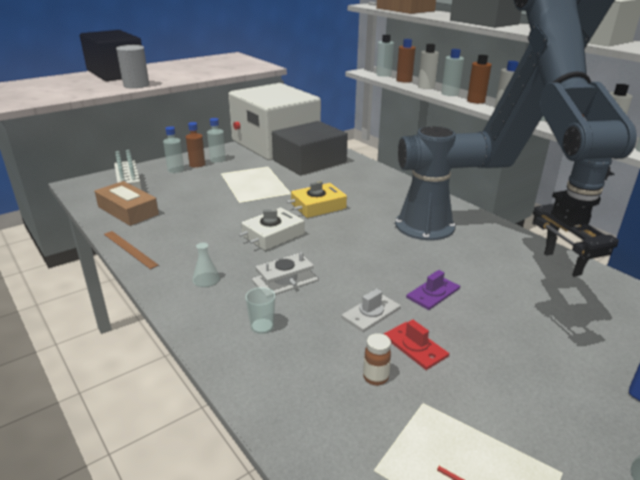

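In the top view (row, col), these could be taken for the upper half: grey (257,258), red (259,196), purple (338,244); I choose grey. For the regulator: white (259,458) and yellow (360,495); I choose white. The fixed lower half is at (216,360). The beaker is at (148,303), the flask at (145,413) and the jar at (198,182). I'll check the choice in one close crop.

```bash
python3 - <<'E'
import cv2,numpy as np
a=cv2.imread("pics/top.png")
cs=[a[y-45:y+45,x-35:x+35] for y,x in((257,258),(216,360),(257,459))]
cv2.imwrite("pics/crop.png",cv2.resize(np.hstack(cs),None,fx=3.8,fy=3.8,interpolation=cv2.INTER_CUBIC))
E
```

```text
(no output)
```

View pics/crop.png

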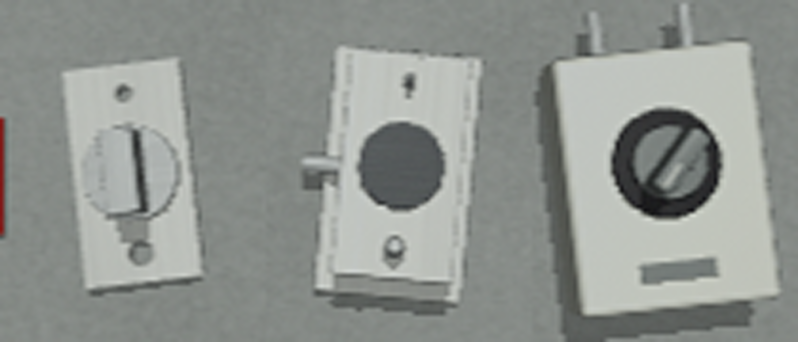

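The crop confirms all three. The grey upper half has its small hole away from the robot and a yaw of about +0.1. The lower half has its thick dowel near the robot and a yaw of about -0.1. The knob bar is turned clockwise, with its mark at the lower left. I'll work out the move to above the regulator.

```bash
cat >> h.py <<'E'
def go(p,yaw=None):
    """print row fractions to reach world p with tool y at world angle yaw (mod pi)"""
    o=robot.get_obs();M=R.from_quat(o["tool_rot"]).as_matrix()
    s=M.T@(np.array(p)-o["position"])/.3
    y0=np.arctan2(M[1,1],M[0,1]);t=0
    if yaw is not None:
        t=-((yaw-y0+np.pi/2)%np.pi-np.pi/2)/(2*np.pi)
    print("row",np.round(s,4).tolist(),round(t,4),"yaw now",round(y0,3),"q",np.round(o["q"],2).tolist(),"t",round(o["time"],2))
E
python3 - <<'E'
from h import *
print(np.round(vision.camera("wrist")["hand_eye"],3).tolist())
go([.45,.25,.26]);go([.47,-.245,.26],1.2)
E
```

```text
[[-0.002, -0.953, -0.301, 0.082], [1.0, -0.001, -0.001, 0.0], [0.001, -0.301, 0.953, -0.154], [0.0, 0.0, 0.0, 1.0]]
row [-1.1633, -0.8217, -0.0982] 0 yaw now 1.252 q [1.07, 0.53, 1.43, -0.0, 1.18, -0.18] t 1.35
row [-1.7438, -2.3676, -0.0981] 0.0083 yaw now 1.252 q [1.07, 0.53, 1.43, -0.0, 1.18, -0.18] t 1.35
```

```bash
python3 -m handwheel '[[-0.5,-0.4,-0.1,0],[-0.5,-0.4,-0.1,0],[-0.5,-0.4,-0.1,0],[-0.5,-0.4,-0.1,0],[-1,-0.8,-0.1,0],[-1,-0.8,-0.1,0],[-1,-0.8,-0.1,0],[-1,-0.8,-0.1,0],[-1,-0.8,-0.1,0],[-1,-0.8,-0.1,0],[-1,-0.8,-0.1,0]]'
python3 - <<'E'
from h import *
go([.46,-.245,.26],1.2)
c=cam("wrist");save(c,"pics/w1.png")
for k,z in dict(upper_grip=.066,hole_thick=.012,hole_thin=.012).items():
    print(k,[(round(d["conf"],2),np.round(d["point"]).astype(int).tolist(),np.round(px2w(c,d["point"],z)[:2],3).tolist()) for d in vision.look_for("wrist",k)])
E
```

```text
time: 2.27
position: [0.4076, 0.2693, 0.2609]
tool_rot: [0.161, 0.987, 0.0, 0.001]
ft_force: [0.1, 0.2, -0.3]
grip_width: 0.0872
grip_force: 0.0
row [-0.7115, -1.5695, 0.0032] 0.0074 yaw now 1.247 q [0.35, 0.3, 1.73, -0.0, 1.11, -0.89] t 2.27
upper_grip [(0.86, [259, 331], [0.457, 0.264]), (0.82, [221, 459], [0.461, 0.409]), (0.79, [84, 310], [0.281, 0.302])]
hole_thick [(0.83, [260, 331], [0.479, 0.259]), (0.78, [87, 304], [0.275, 0.295]), (0.72, [223, 458], [0.483, 0.425])]
hole_thin [(0.97, [222, 460], [0.482, 0.429]), (0.76, [260, 333], [0.48, 0.261]), (0.76, [88, 307], [0.276, 0.298])]
```

```bash
python3 -m handwheel '[[-0.4,-0.8,0,0],[-0.4,-0.8,0,0],[-0.4,-0.8,0,0],[-0.4,-0.8,0,0],[-0.4,-0.8,0,0],[-0.4,-0.8,0,0],[-0.4,-0.8,0,0]]'; python3 -m handwheel '[[-0.31,-0.77,0,0.007],[-0.31,-0.77,0,0.007],[-0.31,-0.77,0,0.007],[-0.31,-0.77,0,0.007],[-0.31,-0.77,0,0.007],[-0.31,-0.77,0,0.007],[-0.31,-0.77,0,0.007],[-0.31,-0.77,0,0.007],[-0.31,-0.77,0,0.007]]'
python3 - <<'E'
from h import *
c=cam("wrist");save(c,"pics/w2.png");go([.477,-.247,.26])
for k,z in dict(vacuum_grip=.1,regulator=.06).items():
    print(k,[(round(d["conf"],2),np.round(d["point"]).astype(int).tolist(),np.round(px2w(c,d["point"],z)[:2],3).tolist()) for d in vision.look_for("wrist",k)])
E
```

```text
time: 3.05
position: [0.4453, 0.0037, 0.2608]
tool_rot: [0.159, 0.987, -0.001, 0.001]
ft_force: [1.1, 0.7, 0.8]
grip_width: 0.0867
grip_force: 0.0
time: 3.8
position: [0.4602, -0.2406, 0.2601]
tool_rot: [0.18, 0.984, 0.001, -0.001]
ft_force: [-0.0, -0.2, 0.1]
grip_width: 0.0871
grip_force: 0.0
row [-0.0607, -0.0016, 0.0005] 0 yaw now 1.21 q [-0.7, 0.35, 1.66, 0.0, 1.14, -1.91] t 3.85
vacuum_grip [(0.92, [21, 130], [0.243, -0.326]), (0.8, [242, 320], [0.477, -0.247])]
regulator [(0.67, [57, 154], [0.259, -0.334]), (0.56, [224, 315], [0.466, -0.25])]
```

View pics/w2.png

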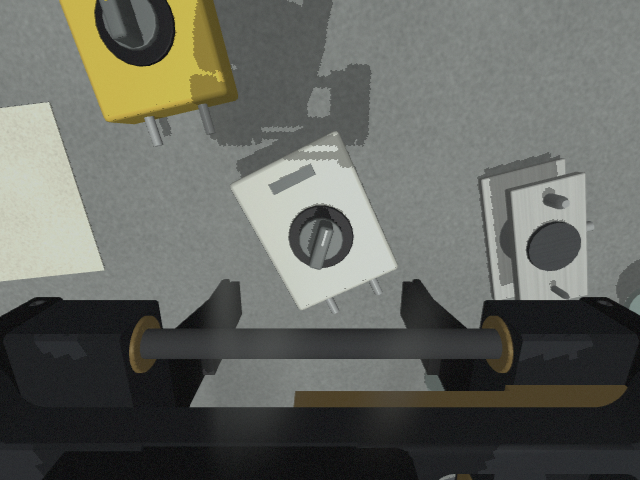

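The white regulator's top has corners at (132,337), (185,232), (308,302) and (267,396), and its knob bar runs from about (225,328) to (268,317). The lower half shows at the right, with its thick dowel at (200,555). I'll zoom in on the knob for the bar angle.

```bash
python3 - <<'E'
from h import *
a=cv2.imread("pics/w2.png");cv2.imwrite("pics/c2.png",cv2.resize(a[195:275,280:362],None,fx=7,fy=7,interpolation=cv2.INTER_CUBIC))
c=cam("wrist")
P=[px2w(c,p,.06)[:2] for p in((132,337),(185,232),(308,302),(267,396))]
print(np.round(P,3).tolist(),"centre",np.mean(P,0)); 
for i,j in((0,3),(1,2)): d=P[j]-P[i];print("yaw",np.arctan2(d[1],d[0]),np.linalg.norm(d))
for i,j in((0,1),(3,2)): d=P[i]-P[j];print("yaw",np.arctan2(d[1],d[0])-np.pi/2,np.linalg.norm(d))
E
```

```text
[[0.385, -0.194], [0.396, -0.317], [0.558, -0.301], [0.547, -0.181]] centre [ 0.47160362 -0.24812522]
yaw 0.0817464443026189 0.1630900542286011
yaw 0.0951679384788903 0.16324711204812534
yaw 0.0880223131989184 0.12320496812854813
yaw 0.08931225150735589 0.12101505096590041
```

View pics/c2.png

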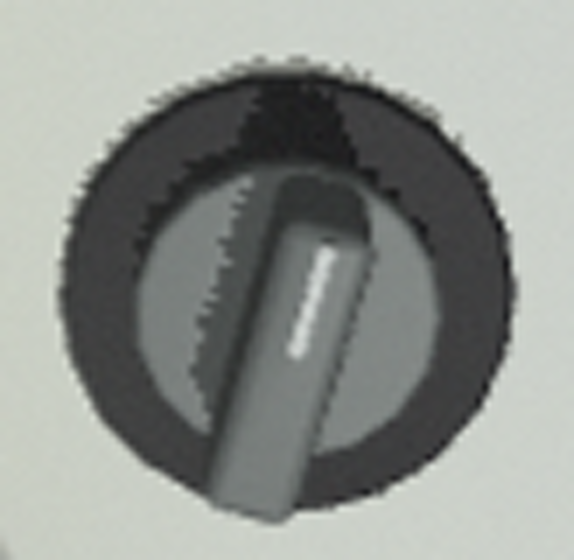

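```bash
python3 - <<'E'
from h import *
c=cam("wrist")
n,f=px2w(c,(228.6,326.6),.104),px2w(c,(268.1,316),.104);d=f-n
y=np.arctan2(d[1],d[0]);m=(n+f)/2;print(n,f,np.linalg.norm(d),"bar yaw",y,m)
m[2]=.105-.0;go(m,y+np.pi/2)
m[2]=.088-.004;go(m,y+np.pi/2)
E
```

```text
[ 0.46499824 -0.23605923  0.104     ] [ 0.49986697 -0.26044495  0.104     ] 0.042549868031446905 bar yaw -0.6102947973286817 [ 0.4824326  -0.24825209  0.104     ]
row [-0.078, 0.0026, 0.5189] 0.0398 yaw now 1.21 q [-0.7, 0.35, 1.66, 0.0, 1.14, -1.91] t 4.05
row [-0.078, 0.0026, 0.5889] 0.0398 yaw now 1.21 q [-0.7, 0.35, 1.66, 0.0, 1.14, -1.91] t 4.05
```

```bash
python3 -m handwheel '[[-0.075,0.003,0.12,0.02],[-0.075,0.003,0.24,0.04],[-0.075,0.003,0.36,0.04],[-0.075,0.003,0.45,0.04],[-0.075,0.003,0.51,0.04],[-0.075,0.003,0.55,0.04],[-0.075,0.003,0.57,0.04],[-0.075,0.003,0.57,0.04],[-0.075,0.003,0.57,0.04]]' 100; python3 -m handwheel '[[0,0,0,0],[0,0,0,0],[0,0,0,0],[0,0,0,0],[0,0,0,0],[0,0,0,0],[0,0,0,0],[0,0,0,0]]' 0 15
```

```text
time: 4.8
position: [0.4819, -0.2494, 0.0899]
tool_rot: [0.302, 0.953, -0.0, 0.0]
ft_force: [0.7, 0.5, 0.5]
grip_width: 0.0869
grip_force: 0.0
time: 5.47
position: [0.4815, -0.2496, 0.0896]
tool_rot: [0.302, 0.953, 0.0, -0.0]
ft_force: [-0.1, 0.1, -0.1]
grip_width: 0.0414
grip_force: 0.0
```

```bash
python3 -m handwheel '[[0,0,0,0],[0,0,0,0],[0,0,0,0],[0,0,0,0],[0,0,0,0],[0,0,0,0],[0,0,0,0],[0,0,0,0]]' 0 15
```

```text
time: 6.13
position: [0.4818, -0.249, 0.0895]
tool_rot: [0.302, 0.953, 0.0, 0.0]
ft_force: [3.3, 3.8, -0.2]
grip_width: 0.0138
grip_force: 15.0
```

```bash
python3 -m handwheel '[[0,0,0,-0.015],[0,0,0,-0.03],[0,0,0,-0.045],[0,0,0,-0.06],[0,0,0,-0.075],[0,0,0,-0.09],[0,0,0,-0.1],[0,0,0,-0.11],[0,0,0,-0.118],[0,0,0,-0.122],[0,0,0,-0.122],[0,0,0,-0.122]]'; python3 -c "
from h import *
o=robot.get_obs();print(o['moment'],o['ft_force']);go(o['position'])"
```

```text
time: 7.13
position: [0.482, -0.2483, 0.0895]
tool_rot: [-0.075, 0.997, 0.001, 0.001]
ft_force: [3.6, 5.8, 0.3]
grip_width: 0.0149
grip_force: 15.0
[ 1.05705154 -0.7433302  -0.35485321] [3.5853295  5.78070701 0.30612157]
row [0.0, 0.0, 0.0] 0 yaw now 1.721 q [-0.68, 0.63, 1.76, 0.0, 0.76, -2.41] t 7.13
```

```bash
python3 -m handwheel '[[0,0,0,0],[0,0,0,0],[0,0,0,0],[0,0,-0.1,0],[0,0,-0.2,0],[0,0,-0.3,0],[0,0,-0.45,0],[0,0,-0.57,0],[0,0,-0.57,0],[0,0,-0.57,0]]' 100
python3 - <<'E'
from h import *
c=cam("wrist");save(c,"pics/w3.png");go([.56,-.01,.26],-.1+np.pi/2)
r,q=map(int,w2px(c,(.478,-.248,.09)));print(r,q)
a=cv2.imread("pics/w3.png");cv2.imwrite("pics/c3.png",cv2.resize(a[max(r-100,0):r+60,q-90:q+90],None,fx=3.5,fy=3.5,interpolation=cv2.INTER_CUBIC))
E
```

```text
time: 7.97
position: [0.4825, -0.2512, 0.2634]
tool_rot: [-0.076, 0.997, -0.003, 0.002]
ft_force: [-0.1, 0.4, 0.3]
grip_width: 0.0734
grip_force: 0.0
row [-0.3807, 0.7514, 0.0031] 0.0401 yaw now 1.723 q [-0.68, 0.38, 1.61, -0.0, 1.16, -2.41] t 8.02
217 326
```

View pics/c3.png

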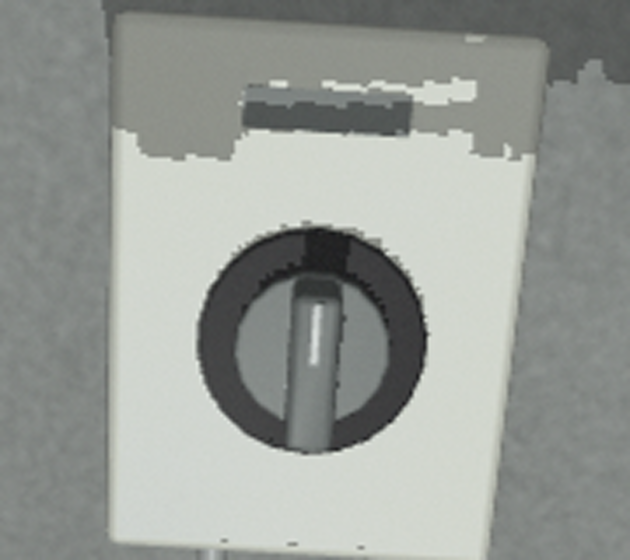

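The knob bar is now parallel to the regulator's x axis, with its mark on the -x side, so it is at the stop. Next I measure the lower half from above.

```bash
python3 -m handwheel '[[-0.38,0.75,0,0.02],[-0.38,0.75,0,0.04],[-0.38,0.75,0,0.04],[-0.38,0.75,0,0.04],[-0.38,0.75,0,0.04],[-0.38,0.75,0,0.04],[-0.38,0.75,0,0.04],[-0.38,0.75,0,0.04],[-0.38,0.75,0,0.04],[-0.38,0.75,0,0.04]]'
cat >> h.py <<'E'
def look(n,Z):
    c=cam(n)
    for k,z in Z.items():
        print(k,[(round(d["conf"],2),np.round(d["point"],1).tolist(),np.round(px2w(c,d["point"],z)[:2],4).tolist()) for d in vision.look_for(n,k)])
    return c
E
python3 - <<'E'
from h import *
c=look("wrist",dict(lower_top=.055,dowel_thick=.068,dowel_thin=.068,disc=.061));save(c,"pics/w4.png")
go([.56,-.01,.26],-.1+np.pi/2)
E
```

```text
time: 8.85
position: [0.5591, -0.0113, 0.2594]
tool_rot: [0.05, 0.999, -0.0, -0.001]
ft_force: [-0.5, 0.9, 0.5]
grip_width: 0.0867
grip_force: 0.0
lower_top [(0.95, [225.8, 328.2], [0.5721, -0.0047])]
dowel_thick [(0.66, [227.3, 328.1], [0.5704, -0.0049]), (0.5, [114.9, 552.1], [0.4797, 0.223])]
dowel_thin [(0.84, [230.0, 325.5], [0.5731, -0.008])]
disc [(0.92, [236.8, 325.8], [0.5828, -0.0086])]
row [-0.0002, 0.0045, 0.0018] -0.0002 yaw now 1.47 q [-0.22, 0.41, 1.56, -0.0, 1.17, -1.69] t 9.1
```

View pics/w4.png

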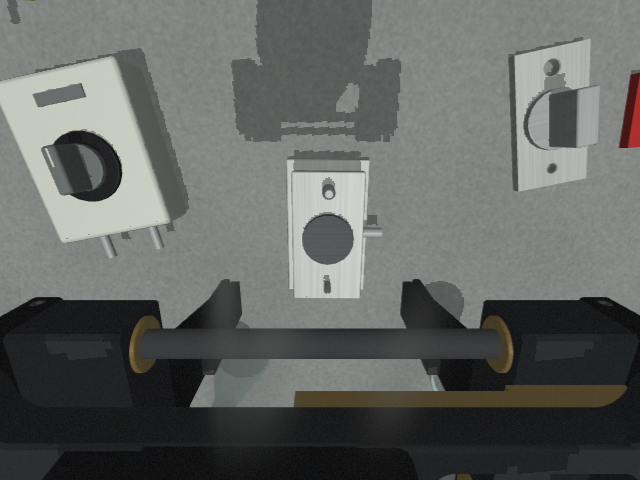

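The lower half is well in view: disc (239,327), thick dowel (188,329), thin dowel (284,327). I'll zoom in for exact dowel pixels.

```bash
python3 - <<'E'
import cv2,numpy as np
a=cv2.imread("pics/w4.png")
cv2.imwrite("pics/c4.png",cv2.resize(a[160:302,280:382],None,fx=4.2,fy=4.2,interpolation=cv2.INTER_CUBIC))
g=cv2.cvtColor(a,cv2.COLOR_BGR2GRAY);m=((g<110)*255).astype(np.uint8);m[:, :300]=0;m[:,356:]=0;m[:208]=0;m[272:]=0
cs=cv2.findContours(m,0,2)[0];k=max(cs,key=cv2.contourArea);print(cv2.fitEllipse(k),cv2.contourArea(k))
E
```

```text
((327.4303894042969, 238.54818725585938), (49.63638687133789, 50.469242095947266), 79.24659729003906) 1952.5
```

View pics/c4.png

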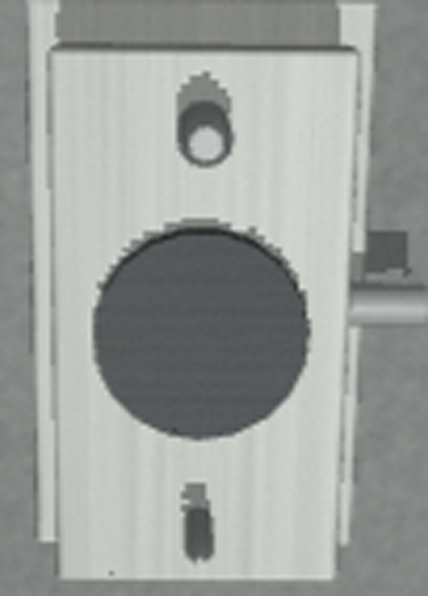

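```bash
python3 - <<'E'
from h import *
c=cam("wrist")
A=px2w(c,(194.5,328.8),.081);B=px2w(c,(292,327.6),.081);D=px2w(c,(239.5,328),.061)
F=[px2w(c,p,.055) for p in((171.4,291.9),(171.4,365),(297.4,294.3),(297.4,359.8))]
d=B-A;print(A,B,np.linalg.norm(d),"yaw",np.arctan2(d[1],d[0]),"mid",(A+B)/2,"disc",D)
print("flange",np.mean(F,0),np.round(F,4).tolist(),[np.arctan2(*(F[j]-F[i])[1::-1]) for i,j in((0,2),(1,3))])
d=F[0]-F[1];d2=F[2]-F[3];print(np.arctan2(d[1],d[0])+np.pi/2,np.arctan2(d2[1],d2[0])+np.pi/2)
go([.43,.245,.26],.11+np.pi/2)
E
```

```text
[ 0.53430492 -0.00091731  0.081     ] [ 0.64213483 -0.01259048  0.081     ] 0.10845990881282795 yaw -0.10783543624551889 mid [ 0.58821987 -0.00675389  0.081     ] disc [ 0.58775443 -0.00649526  0.061     ]
flange [ 0.58798934 -0.00673691  0.055     ] [[0.51, -0.0375, 0.055], [0.518, 0.04, 0.055], [0.6579, -0.0538, 0.055], [0.666, 0.0244, 0.055]] [np.float64(-0.10971354323010397), np.float64(-0.10467584334883566)]
-0.1028285089171721 -0.10227143311728493
row [0.5166, 0.8057, 0.0019] -0.0335 yaw now 1.47 q [-0.22, 0.4, 1.56, -0.0, 1.17, -1.69] t 9.15
```

Dowels, disc and flange agree: lower centre (0.588,-0.0067), yaw -0.106. Now to the upper half.

```bash
python3 -m handwheel '[[0.43,0.81,0,-0.017],[0.43,0.81,0,-0.034],[0.43,0.81,0,-0.034],[0.43,0.81,0,-0.034],[0.43,0.81,0,-0.034],[0.43,0.81,0,-0.034],[0.43,0.81,0,-0.034],[0.43,0.81,0,-0.034],[0.43,0.81,0,-0.034],[0.43,0.81,0,-0.034]]'
python3 - <<'E'
from h import *
c=look("wrist",dict(upper_grip=.066,hole_thick=.012,hole_thin=.012));save(c,"pics/w5.png")
r,q=map(int,w2px(c,(.486,.252,.03)));print(r,q)
a=cv2.imread("pics/w5.png");r0=max(r-90,0);q0=q-80;print(r0,q0)
cv2.imwrite("pics/c5.png",cv2.resize(a[r0:r0+160,q0:q0+160],None,fx=3.7,fy=3.7,interpolation=cv2.INTER_CUBIC))
go([.43,.245,.26],.11+np.pi/2)
E
```

```text
time: 9.98
position: [0.4561, 0.244, 0.2607]
tool_rot: [-0.057, 0.998, -0.0, 0.0]
ft_force: [-0.1, -0.2, 0.6]
grip_width: 0.0871
grip_force: 0.0
upper_grip [(0.91, [60.7, 387.9], [0.2999, 0.2891]), (0.71, [223.7, 331.1], [0.4628, 0.2553]), (0.7, [240.4, 459.1], [0.4657, 0.3977])]
hole_thick [(0.76, [243.0, 459.2], [0.4832, 0.4239]), (0.74, [227.1, 331.5], [0.4808, 0.2596]), (0.55, [64.0, 387.2], [0.2916, 0.2974])]
hole_thin [(0.93, [62.4, 389.4], [0.2898, 0.2995]), (0.84, [241.6, 459.9], [0.4813, 0.4243]), (0.81, [226.0, 330.8], [0.4795, 0.2585])]
234 325
144 245
row [0.0867, 0.0151, 0.0017] 0.0004 yaw now 1.683 q [0.27, 0.35, 1.66, -0.0, 1.13, -1.41] t 10.18
```

View pics/c5.png

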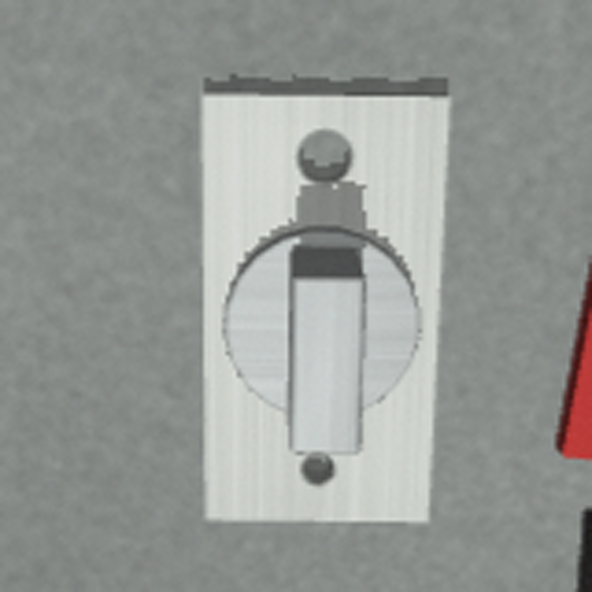

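The zoom shows the large hole at zoomed (row 155, col 325), the small hole at (468,318), and the bar top between (278,290) and (453,360).

```bash
python3 - <<'E'
from h import *
c=cam("wrist")
f=lambda x,y,z:px2w(c,(144+(y+.5)/3.7-.5,245+(x+.5)/3.7-.5),z)
yaw=lambda d:round(np.arctan2(d[1],d[0]),4)
A,B=f(325,155,.012),f(318,468,.012)
F=[f(x,y,.012) for x,y in((204,95),(449,95),(206,520),(429,521))]
G=[f(x,y,.066) for x,y in((290,278),(362,278),(290,452),(360,453))]
print("holes",A,B,np.linalg.norm(B-A),yaw(B-A),(A+B)/2)
for P in(F,G): print(np.mean(P,0),yaw(P[2]-P[0]),yaw(P[3]-P[1]),yaw(P[0]-P[1])+np.pi/2,yaw(P[2]-P[3])+np.pi/2,np.linalg.norm(P[2]-P[0]),np.linalg.norm(P[1]-P[0]))
y=.1
go([*(.5*(np.mean(F,0)+np.mean(G,0)))[:2],.033],y+np.pi/2)
E
```

```text
holes [0.42911074 0.25389847 0.012     ] [0.53880288 0.26478053 0.012     ] 0.11023059425615335 0.0989 [0.48395681 0.2593395  0.012     ]
[0.4844731  0.25953459 0.012     ] 0.0964 0.1039 0.1107963267948966 0.10639632679489663 0.14959617646122683 0.07887484765184404
[0.484386   0.25902003 0.066     ] 0.1128 0.1193 0.11099632679489657 0.09589632679489646 0.05446802398540371 0.02099455297360995
row [-0.0991, 0.0418, 0.7583] 0.002 yaw now 1.683 q [0.27, 0.35, 1.66, -0.0, 1.13, -1.41] t 10.23
```

```bash
python3 -m handwheel '[[-0.099,0.042,0.12,0.001],[-0.099,0.042,0.24,0.001],[-0.099,0.042,0.36,0.001],[-0.099,0.042,0.48,0.001],[-0.099,0.042,0.58,0.001],[-0.099,0.042,0.66,0.001],[-0.099,0.042,0.71,0.001],[-0.099,0.042,0.735,0.001],[-0.099,0.042,0.748,0.001],[-0.099,0.042,0.748,0.001],[-0.099,0.042,0.748,0.001]]' 100; python3 -m handwheel '[[0,0,0,0],[0,0,0,0],[0,0,0,0],[0,0,0,0],[0,0,0,0],[0,0,0,0],[0,0,0,0],[0,0,0,0],[0,0,0,0],[0,0,0,0],[0,0,0,0],[0,0,0,0],[0,0,0,0],[0,0,0,0],[0,0,0,0],[0,0,0,0]]' 0 50
python3 - <<'E'
from h import *
go([.588,-.0067,.16],-.106+np.pi/2)
E
```

```text
time: 11.15
position: [0.4846, 0.2606, 0.0369]
tool_rot: [-0.054, 0.999, 0.0, 0.001]
ft_force: [-0.3, 0.6, -0.7]
grip_width: 0.0871
grip_force: 0.0
time: 12.48
position: [0.4837, 0.2606, 0.0361]
tool_rot: [-0.054, 0.999, 0.0, -0.0]
ft_force: [0.1, 0.2, -1.0]
grip_width: 0.0218
grip_force: 50.0
row [-0.2492, -0.9234, -0.4131] 0.0341 yaw now 1.679 q [0.29, 0.73, 1.76, 0.0, 0.65, -1.39] t 12.48
```

```bash
python3 -m handwheel '[[0,0,-0.06,0],[0,0,-0.15,0],[0,0,-0.26,0],[0,0,-0.37,0],[0,0,-0.48,0],[-0.02,-0.1,-0.48,0.005],[-0.06,-0.22,-0.48,0.01],[-0.1,-0.34,-0.48,0.015],[-0.13,-0.46,-0.48,0.02],[-0.16,-0.58,-0.48,0.025],[-0.19,-0.7,-0.48,0.03],[-0.22,-0.8,-0.48,0.034],[-0.235,-0.87,-0.48,0.034],[-0.245,-0.91,-0.48,0.034],[-0.249,-0.923,-0.48,0.034],[-0.249,-0.923,-0.48,0.034],[-0.249,-0.923,-0.48,0.034],[-0.249,-0.923,-0.48,0.034]]'
python3 - <<'E'
from h import *
go([.588,-.0067,.18],-.106+np.pi/2);o=robot.get_obs();print(o["position"],o["grip_width"],o["moment"],o["ft_force"])
c=cam("wrist");save(c,"pics/w6.png")
a=cv2.imread("pics/w6.png")
cv2.imwrite("pics/c6.png",cv2.resize(a[80:380,180:480],None,fx=2,fy=2,interpolation=cv2.INTER_CUBIC))
E
```

```text
time: 13.98
position: [0.5869, -0.0049, 0.1799]
tool_rot: [0.052, 0.999, 0.0, -0.001]
ft_force: [-0.1, -0.5, -2.6]
grip_width: 0.0219
grip_force: 50.0
row [-0.0042, -0.0056, -0.0003] 0.0004 yaw now 1.467 q [-0.2, 0.54, 1.58, 0.0, 1.02, -1.67] t 13.98
[ 0.58693064 -0.00489007  0.17990407] 0.021922927368574336 [ 0.07315294 -0.0250916  -0.00983246] [-0.08442453 -0.45988012 -2.57087004]
```

View pics/c6.png

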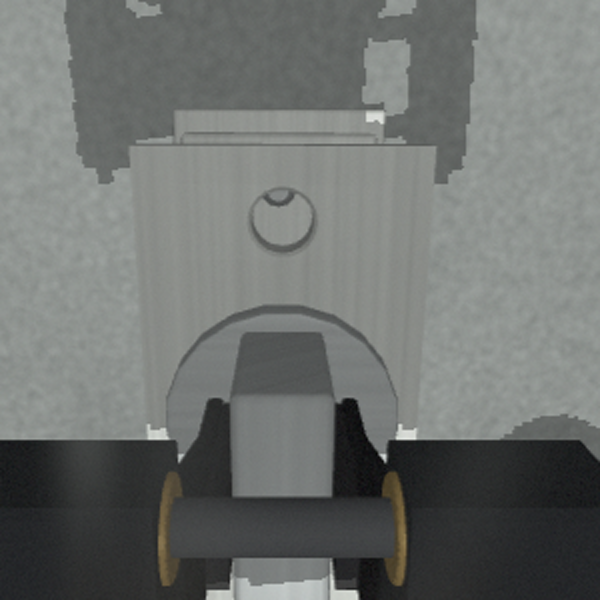

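The part hangs straight in the gripper. The large hole is at zoomed (217,283), with the thick dowel showing through it. I'll work out the part's offset in the hand.

```bash
python3 - <<'E'
from h import *
c=cam("wrist");o=robot.get_obs();print(o["position"])
H=px2w(c,(80+217/2,180+282.5/2),o["position"][2]-.024)
C=[px2w(c,(80+147/2,180+x/2),o["position"][2]-.024) for x in(130.5,436)]
y=1.467-np.pi/2
u=np.array([np.cos(y),np.sin(y)]);v=np.array([-u[1],u[0]])
for P in(H,*C,np.mean(C,0)): d=(P-o["position"])[:2];print(P,d@u*1e3,d@v*1e3)
D=np.array([.588,-.0067]);w=np.array([np.cos(-.106),np.sin(-.106)])
print("dowel",D-.055*w, w2px(c,(*(D-.055*w),.081)),[(w2px(c,(*(D-.055*w),.055)))])
go([.588,-.0067,.18],-.106+np.pi/2)
E
```

```text
[ 0.58725682 -0.0050457   0.18011008]
[0.53181327 0.00097609 0.15611008] -55.76907169878079 0.24487724560854593
[ 0.50962617 -0.03639918  0.15611008] -73.9643020741384 -39.22804631801012
[0.51794421 0.04251383 0.15611008] -73.8672081005778 40.12208814285959
[0.51378519 0.00305733 0.15611008] -73.91575508735805 0.44702091242473724
dowel [ 0.5333087  -0.00088091] (np.float64(176.03734285802668), np.float64(318.9050657825096)) [(np.float64(172.53447947168536), np.float64(319.0849995806024))]
row [-0.003, -0.0052, 0.0004] 0.0004 yaw now 1.468 q [-0.2, 0.54, 1.58, 0.0, 1.02, -1.67] t 14.08
```

```bash
python3 -m handwheel '[[-0.003,-0.006,0.05,0],[-0.003,-0.006,0.1,0],[-0.003,-0.006,0.15,0],[-0.003,-0.006,0.175,0],[-0.003,-0.006,0.175,0],[-0.003,-0.006,0.175,0],[-0.003,-0.006,0.175,0]]'
python3 - <<'E'
from h import *
P=[]
c=cam("wrist")
for i in range(3): P.append(robot.get_obs()["position"]);vision.camera("wrist")
print(np.mean(P,0),np.std(P,0));save(c,"pics/w7.png");go([.588,-.0067,.1],-.106+np.pi/2)
a=cv2.imread("pics/w7.png")
cv2.imwrite("pics/c7.png",cv2.resize(a[120:270,240:400],None,fx=3.7,fy=3.7,interpolation=cv2.INTER_CUBIC))
E
```

```text
time: 14.67
position: [0.5893, -0.0083, 0.1284]
tool_rot: [0.052, 0.999, -0.0, 0.001]
ft_force: [0.3, 0.6, -1.4]
grip_width: 0.0217
grip_force: 50.0
[ 0.5893841  -0.00849271  0.12865852] [6.22249720e-05 5.63769584e-05 3.06525781e-05]
row [0.0047, 0.0058, 0.095] 0.0001 yaw now 1.466 q [-0.2, 0.61, 1.62, -0.0, 0.91, -1.67] t 14.87
```

```bash
python3 -m handwheel '[[0,0,0,0],[0,0,0,0],[0,0,0,0],[0,0,0,0]]'
python3 - <<'E'
from h import *
go([.588,-.0067,.1],-.106+np.pi/2);o=robot.get_obs();print(o["position"])
a=cv2.imread("pics/w7.png");g=cv2.medianBlur(cv2.cvtColor(a,cv2.COLOR_BGR2GRAY),3)
# dowel top inside the hole (hole centre about row 188.5, col 321)
s=cv2.resize(g[168:210,298:344],None,fx=6,fy=6,interpolation=cv2.INTER_CUBIC)
for r in((40,75),(90,125)):
    h=cv2.HoughCircles(s,cv2.HOUGH_GRADIENT,1,20,param1=80,param2=12,minRadius=r[0],maxRadius=r[1])
    print(r,None if h is None else [(round(x/6+298,1),round(y/6+168,1),round(q/6,1)) for x,y,q in h[0][:4]])
c=cam("wrist");z=o["position"][2];D=np.array([.588,-.0067]);w=np.array([np.cos(-.106),np.sin(-.106)])
print("pred dowel top",w2px(c,(*(D-.055*w),.081)),"pred base",w2px(c,(*(D-.055*w),.055)))
print(g[172:208:2,304:340:2])
E
```

```text
time: 15.2
position: [0.5887, -0.0086, 0.1277]
tool_rot: [0.053, 0.999, -0.0, 0.0]
ft_force: [0.7, 0.0, -2.3]
grip_width: 0.0216
grip_force: 50.0
row [0.0028, 0.006, 0.0925] 0.0001 yaw now 1.466 q [-0.2, 0.61, 1.62, -0.0, 0.91, -1.67] t 15.2
[ 0.5886526  -0.00856547  0.12773808]
(40, 75) [(np.float32(323.6), np.float32(177.4), np.float32(11.7)), (np.float32(323.6), np.float32(191.9), np.float32(10.4))]
(90, 125) None
pred dowel top (np.float64(182.37057455586705), np.float64(324.0050588669455)) pred base (np.float64(177.3248751102674), np.float64(323.6796537341812))
[[144 146 146 144 143 144 144 139 140 140 140 141 144 142 139 138 141 140]
 [145 146 146 144 143 143 115 116 124 125 120 118 143 143 139 139 142 141]
 [145 146 146 143 116 102 102 124 130 132 133 128 118 125 138 139 141 141]
 [143 145 141 125 114  86  89 128 131 133 133 132 133 112 110 138 141 141]
 [144 142 124 141 140  83  89 128 132 133 133 132 133 111  96 108 141 141]
 [142 129 140 144 142  84  83 126 131 132 132 132 132  98  86 112 125 140]
 [138 123 144 144 142 115  82  85 129 131 131 131 107  85  94 136 117 137]
 [125 120 144 144 142 142 115  80  81  84  87  86  83  94 145 144 114 130]
 [125 114 144 145 142 144 145 128  94  81  82  92 111 147 146 144 112 125]
 [123 113 144 145 142 143 144 143 144 144 143 144 145 147 146 144 112 121]
 [124 106 144 145 142 143 145 144 145 145 145 145 146 147 145 142 107 120]
 [125 102 136 145 142 143 146 145 145 145 144 145 146 147 145 109 103 129]
 [134 110  93 143 143 143 145 144 145 145 143 144 146 147 145  92 112 137]
 [141 126  93 102 141 143 145 144 145 144 143 144 145 146  93  92 118 139]
 [141 136 120  92  92 141 144 144 145 144 144 145 134  89  89 115 135 139]
 [142 144 131 117  94  94  96 108 130 123 109  92  89  89 118 125 139 139]
 [142 142 143 131 125  96  94  94  94  92  91  90 104 122 128 136 139 139]
 [141 143 143 141 138 128 126 119 114 114 124 126 126 139 136 137 140 138]]
```

```bash
python3 - <<'E'
from h import *
g=cv2.cvtColor(cv2.imread("pics/w7.png"),cv2.COLOR_BGR2GRAY)
m=cv2.inRange(g,124,136);k=np.zeros_like(m);cv2.circle(k,(322,187),14,255,-1);m&=k
n,l,s,ct=cv2.connectedComponentsWithStats(m);i=1+np.argmax(s[1:,4]);print("dowel top blob",s[i],ct[i])
c=cam("wrist");o=robot.get_obs();p=o["position"];y=1.466-np.pi/2
u=np.array([np.cos(y),np.sin(y)]);v=np.array([-u[1],u[0]])
for n,r,q,z in(("hole",188.6,321.3,p[2]-.024),("dowel",178.5,323.3,.081),("dowel blob",ct[i][1],ct[i][0],.081)):
    d=(px2w(c,(r,q),z)-p)[:2];print(n,d@u*1e3,d@v*1e3)
E
```

```text
dowel top blob [318 175  12  11 108] [323.25925926 179.86111111]
hole -55.50333589892408 0.21570327422412336
dowel -58.17048571225001 1.4336733665709962
dowel blob -57.36324602329091 1.4093416199096047
```

```bash
python3 -m handwheel '[[0.005,0.005,0,0],[0.005,0.005,0.01,0],[0.005,0.005,0.02,0],[0.005,0.005,0.03,0],[0.005,0.005,0.04,0],[0.005,0.005,0.05,0],[0.005,0.005,0.06,0],[0.005,0.005,0.07,0],[0.005,0.005,0.07,0],[0.005,0.005,0.07,0]]'
python3 - <<'E'
from h import *
o=robot.get_obs();print(o["ft_force"],o["moment"]);go([.588,-.0067,.1],-.106+np.pi/2)
E
```

```text
time: 16.13
position: [0.5872, -0.0069, 0.1064]
tool_rot: [0.053, 0.999, 0.0, -0.0]
ft_force: [-0.2, -0.5, -2.4]
grip_width: 0.0219
grip_force: 50.0
[-0.21614976 -0.54959223 -2.44905509] [-0.00537382 -0.0055894  -0.00054309]
row [-0.0027, 0.0008, 0.0212] 0.0001 yaw now 1.466 q [-0.2, 0.64, 1.63, 0.0, 0.87, -1.67] t 16.13
```

```bash
python3 -m handwheel '[[0,0,0.008,0],[0,0,0.016,0],[0,0,0.024,0],[0,0,0.03,0],[0,0,0.035,0],[0,0,0.04,0],[0,0,0.045,0],[0,0,0.049,0],[0,0,0.049,0],[0,0,0.049,0]]'
```

```text
time: 16.97
position: [0.5874, -0.0069, 0.0929]
tool_rot: [0.052, 0.999, -0.0, 0.0]
ft_force: [-2.4, -0.0, 6.7]
grip_width: 0.0213
grip_force: 50.0
```

```bash
python3 -m handwheel '[[0,0,0.003,0],[0,0,0.006,0],[0,0,0.009,0],[0,0,0.012,0],[0,0,0.012,0],[0,0,0.012,0]]'
```

```text
time: 17.47
position: [0.5873, -0.0069, 0.091]
tool_rot: [0.052, 0.999, -0.0, 0.0]
ft_force: [-5.2, 0.6, 16.7]
grip_width: 0.0215
grip_force: 50.0
```

```bash
python3 -m handwheel '[[0.002,0,0.002,0],[0.003,0,0.004,0],[0.003,0,0.006,0],[0.003,0,0.008,0],[0.003,0,0.008,0],[0.003,0,0.008,0]]' 0 60
python3 - <<'E'
from h import *
for i in range(2):
    o=robot.get_obs();print(o["position"],o["ft_force"],o["moment"],R.from_quat(o["tool_rot"]).as_matrix()[:,2]);vision.camera("scene")
E
```

```text
time: 17.97
position: [0.5873, -0.0069, 0.091]
tool_rot: [0.052, 0.999, -0.0, 0.002]
ft_force: [-7.1, 1.0, 29.9]
grip_width: 0.0216
grip_force: 60.0
[ 0.58734865 -0.00689158  0.09101101] [-7.1120445   0.96360353 29.94184255] [0.33669108 1.5356814  0.02288299] [ 3.37867785e-03 -8.39255146e-04 -9.99993940e-01]
[ 0.58737265 -0.00687942  0.09101947] [-7.47703768  1.32589139 29.27645072] [ 0.29605144  1.45328679 -0.01640267] [ 3.43731526e-03 -8.40154680e-04 -9.99993739e-01]
```

The TCP stopped at 0.091 m, where the flanges should be flush (0.0361 + 0.055 m), with 30 N of push and almost no tilt. I'm handing it in.

```bash
python3 -c "
from h import *
print(job.hand_in())"
```

```text
the job is handed in; nothing more can be done
None
```

The job is handed in at about 18 s of the 61 s allowed: the vacuum knob is at its off stop, and the upper half is on both dowels, pressed flush and held with about 30 N; the hand-in returned no verdict.

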